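# Straightedge check of a gear-case cover

## Task

Check whether the gear-case cover on the iron block is bowed: lay the straightedge lengthwise along the middle of its face and let go, press down on the straightedge's end with the hanging hole and then on its plain end, and see whether it rocks. Put the straightedge back along its cork strip, and lay the cover flat and face up in the slatted wooden crate if it rocked, or in the steel tray if it did not. Set both down without dropping them, and leave the spare cover on the plywood board and the wooden gear and the glue bottle alone.

Things in the scene. Friction and masses are not known exactly. Their poses are not given: they have to be found in the camera images.
- cover_1: Aluminium gear-case cover: plate 170 mm long (own y), 56 mm wide (own x), 18 mm thick at mid-length, 0.4 kg, four small bolt holes in its face. Origin: centre of the underside; z out of the face. Starts face up on the iron block or on the plywood board (the two covers swap). One of the two covers is flat (18 mm all over), the other bowed; the names do not tell which.
- cover_2: The other cover, same size and look. On the bowed one of the two, the face falls evenly from 18 mm at mid-length to 14 mm at both short ends: a straightedge along it rests tipped 0.047 rad to one side, and tips to the other side when its raised end is pressed. On the flat one it stays put.
- straightedge: Plain straightedge of grey anodised aluminium: straight bar 160 mm long (own y), 26 mm wide (own x), 15 mm thick, 0.18 kg, with a 10 mm hanging hole through it near its +y end (69 mm from the middle). Origin: centre of the underside, z up. Starts lying along the cork strip.
- hole_end (a point): Point on top of the straightedge 55 mm from its middle towards the end with the hanging hole: press here (within 25 mm), about 5 N down is plenty; a press short of the face's end does not tip it on a flat face.
- plain_end (a point): Point on top of the straightedge 55 mm from its middle towards the plain end: press here (within 25 mm), about 5 N down is plenty.
- block: Fixed dark iron block, 140 x 220 x 30 mm high (own x, y, z), origin at the centre of its underside; the cover to be checked lies on its flat top, long way roughly along the block's y.
- block_top (a point): Centre of the iron block's top face, 30 mm above the bench.
- strip: Fixed cork strip, 64 x 200 x 8 mm high (own x, y, z), origin at the centre of its underside: the straightedge's place, lying along the strip's y.
- steel_tray: Fixed shallow plain steel tray with solid walls, 160 x 240 x 28 mm high outside (own x, y, z), walls and floor 4 mm, origin at the centre of its underside: for covers that do not rock. Swaps sides with the crate.
- wood_crate: Fixed slatted wooden crate, 160 x 240 x 42 mm high outside (own x, y, z), walls and floor 7 mm, origin at the centre of its underside: for covers that rock.
- board_top (a point): Centre of the top of the fixed plywood board (110 x 230 x 30 mm high) on which the spare cover waits.
- gear: Bystander: wooden toothed wheel, 92 mm across, 10 mm thick, lying flat; origin centre of underside.
- glue: Bystander: white bottle, 44 mm across, 80 mm tall, standing; origin centre of underside.

How it is judged (in metres and radians):
On the way, in this order (a step that is already met when the one before it is completed fails the run):
1. the straightedge lies along the face of the cover on the iron block (middle within 15 mm sideways and 20 mm lengthwise, within 0.12 rad), let go and still (((x of straightedge in the frame of cover_1 between -0.015 and 0.015 m and y of straightedge in the frame of cover_1 between -0.02 and 0.02 m and z of straightedge in the frame of cover_1 between 0.01 and 0.024 m and angle between the y axis of straightedge and the y axis of cover_1, either way round below 0.12 rad and horizontal distance between cover_1 and block_top below 0.06 m and contact force between the fingers and straightedge below 0.05 N and contact force between cover_1 and straightedge above 0.5 N and linear speed of straightedge below 0.02 m/s) or (x of straightedge in the frame of cover_2 between -0.015 and 0.015 m and y of straightedge in the frame of cover_2 between -0.02 and 0.02 m and z of straightedge in the frame of cover_2 between 0.01 and 0.024 m and angle between the y axis of straightedge and the y axis of cover_2, either way round below 0.12 rad and horizontal distance between cover_2 and block_top below 0.06 m and contact force between the fingers and straightedge below 0.05 N and contact force between cover_2 and straightedge above 0.5 N and linear speed of straightedge below 0.02 m/s))), for 0.2 s.
2. the fingers press the straightedge onto that cover at its hole end (within 25 mm of hole_end, 4 N or more between straightedge and cover) (horizontal distance between the grasp point and hole_end below 0.025 m and contact force between the fingers and straightedge above 2 N and ((x of straightedge in the frame of cover_1 between -0.015 and 0.015 m and y of straightedge in the frame of cover_1 between -0.02 and 0.02 m and z of straightedge in the frame of cover_1 between 0.01 and 0.024 m and angle between the y axis of straightedge and the y axis of cover_1, either way round below 0.12 rad and horizontal distance between cover_1 and block_top below 0.06 m and contact force between cover_1 and straightedge above 4 N) or (x of straightedge in the frame of cover_2 between -0.015 and 0.015 m and y of straightedge in the frame of cover_2 between -0.02 and 0.02 m and z of straightedge in the frame of cover_2 between 0.01 and 0.024 m and angle between the y axis of straightedge and the y axis of cover_2, either way round below 0.12 rad and horizontal distance between cover_2 and block_top below 0.06 m and contact force between cover_2 and straightedge above 4 N))), for 0.15 s.
3. then likewise at its plain end (horizontal distance between the grasp point and plain_end below 0.025 m and contact force between the fingers and straightedge above 2 N and ((x of straightedge in the frame of cover_1 between -0.015 and 0.015 m and y of straightedge in the frame of cover_1 between -0.02 and 0.02 m and z of straightedge in the frame of cover_1 between 0.01 and 0.024 m and angle between the y axis of straightedge and the y axis of cover_1, either way round below 0.12 rad and horizontal distance between cover_1 and block_top below 0.06 m and contact force between cover_1 and straightedge above 4 N) or (x of straightedge in the frame of cover_2 between -0.015 and 0.015 m and y of straightedge in the frame of cover_2 between -0.02 and 0.02 m and z of straightedge in the frame of cover_2 between 0.01 and 0.024 m and angle between the y axis of straightedge and the y axis of cover_2, either way round below 0.12 rad and horizontal distance between cover_2 and block_top below 0.06 m and contact force between cover_2 and straightedge above 4 N))), for 0.15 s.
At the end, for the whole second after the job is handed in: Released and at rest: straightedge along its cork strip (within 20 mm across, 30 mm along, 0.15 rad); checked cover face up, flat on the floor of the crate if bowed, of the steel tray if flat; spare cover where it was (15 mm) on the board (x of straightedge in the frame of strip between -0.02 and 0.02 m and y of straightedge in the frame of strip between -0.03 and 0.03 m and z of straightedge in the frame of strip between 0.004 and 0.012 m and angle between the y axis of straightedge and the y axis of strip, either way round below 0.15 rad and linear speed of straightedge below 0.02 m/s and contact force between the fingers and straightedge below 0.05 N and ((x of cover_1 in the frame of wood_crate between -0.055 and 0.055 m and y of cover_1 in the frame of wood_crate between -0.045 and 0.045 m and z of cover_1 in the frame of wood_crate below 0.013 m and angle between cover_1's own z axis and vertical below 0.06 rad and linear speed of cover_1 below 0.02 m/s and contact force between the fingers and cover_1 below 0.05 N and horizontal distance between cover_2 and board_top below 0.05 m and distance of cover_2 from where it was at the start of the episode below 0.015 m) or (x of cover_2 in the frame of steel_tray between -0.055 and 0.055 m and y of cover_2 in the frame of steel_tray between -0.045 and 0.045 m and z of cover_2 in the frame of steel_tray below 0.013 m and angle between cover_2's own z axis and vertical below 0.06 rad and linear speed of cover_2 below 0.02 m/s and contact force between the fingers and cover_2 below 0.05 N and horizontal distance between cover_1 and board_top below 0.05 m and distance of cover_1 from where it was at the start of the episode below 0.015 m))); the robot touches nothing.
It fails at once if a bystander (gear, glue bottle) is moved over 20 mm (distance of any of gear, glue from where it was at the start of the episode above 0.02 m).
It fails at once if both covers are moved over 15 mm: the spare one was disturbed (distance of each of cover_1, cover_2 from where it was at the start of the episode above 0.015 m).
It fails at once if the straightedge or a cover is dropped (over 0.7 m/s with no finger on it, a fall of about 25 mm) ((linear speed of straightedge above 0.7 m/s and contact force between the fingers and straightedge below 0.05 N) or (linear speed of cover_1 above 0.7 m/s and contact force between the fingers and cover_1 below 0.05 N) or (linear speed of cover_2 above 0.7 m/s and contact force between the fingers and cover_2 below 0.05 N)).
It also fails if it takes over 64 s, if anything falls off the work surface, if the arm or the gripper's body presses on something with over 40 N, if the wrist force passes 120 N, or if a joint passes its speed limit or range.

## Robot

A 6-joint arm with a two-finger parallel gripper is mounted at the origin on the work surface. World frame = base frame: x ahead of the robot, y to its left, z up, the work surface at z = 0. Lengths are in m, angles in degrees, forces in N, time in s.
With the tool pointing down it reaches from about 0.4 to 0.825 m from the base axis. Payload 7 kg.
Tool frame: the origin (TCP) lies between the finger pads; the fingertips stand 25 mm ahead of it and the grasp point (between the pads) lies 6 mm ahead of it; z points along the fingers, y is the line along which they close (so a half turn about z gives the same grasp; the last joint's range is limited). The gripper opens to 88 mm and grips with 3 to 60 N. Pads are 19 mm wide; open, the fingers measure 130 mm over their backs; the gripper's body (78 mm by 193 mm) begins 47 mm behind the grasp point.
Start: joints at [-58.722, 20.546, 0.682, 0, -70.136, -16.507], TCP at [0.172, -0.653, 0.252] pointing down, gripper open.
Joint ranges: [-176.03, 176.03], [-82.01, 121.73], [-58.28, 71.71], [-173.87, 95.51], [-174.79, -0.11], [-173.66, 173.66]. Speed limits (degrees/s): [136.94, 136.94, 172.46, 180, 180, 180].

## Interface

Orientations are given as [roll, pitch, yaw] about the fixed x, y, z axes, in that order (R = Rz(yaw) Ry(pitch) Rx(roll)).
In Python, from plant import ctrl gives the robot as it stands.
- The arm moves only by the shell command python3 drive.py 'ROWS'. ROWS is a JSON list of rows, 1 to 8 of them, each of 5 numbers: dx, dy, dz in m, then a turn about the tool's z in degrees, then the finger opening in m; each row is the pose to reach, as a shift and turn from the pose commanded when the command began, along the tool's axes at that moment; what a row does not reach only later rows make up. A row lasts 1/8 s, in which the tool goes at most 0.0625 m and 10.7 degrees, less where a joint would pass 70% of its speed; a pose out of reach is approached as far as the arm can. The fingers move at their own pace and stop on an object; the grip force is fixed at half the most. Time passes only in rows, so rows that do not move let the fingers close. It prints the time, the measured TCP pose, the force, the opening and the grip force at its end.
- ctrl.get_obs(): the state, without advancing time (a new reading comes with each control period).
- ctrl.snapshot(name): name is "side" or "top"; returns a dict with "frame" (420x560x3 uint8, red, green, blue), "z_map" (420x560 float32, m along the optical axis (not along the pixel's ray), 0 where there is no reading), "fovy" (degrees; the focal length in pixels is half the picture's height over the tangent of half this angle, whatever the lens; pixels are square), "cx", "cy" (the principal point, pixels), "R" (3x3) and "t" (3): a world point X has camera coordinates R X + t. Camera axes: x right, y down, z forward; pixel columns grow to the right and rows downward; lengths in m; the calibration is good to about 2 mm. A picture is of the moment at which its call begins.
- ctrl.close_job(): hands the job in; it is judged then, once.
The state is a dict: "clock": time; "joint_pos": joint angles; "qvel": joint speeds; "tau": joint torques, N m; "tool_pos": TCP position; "orientation": TCP orientation; "force": force on the tool from outside, world axes, zero at the start; "moment": the same for the moment, N m; "opening": finger opening in m; "gripper_force": force on a finger pad.
Only numpy, scipy, OpenCV 4.12 (cv2) and the standard library are available. Lean on these libraries where they do the work, as an engineer would, in place of code of your own. Each camera call takes 0.05 s, during which the arm holds its last target. There are 200 camera calls.

## Working session

There is one attempt and no reset: what is moved stays moved. The work goes in short steps, Python scripts to look and compute and a shell command to move; the robot and the scene stay as the last step left them, time stands still between calls to the robot, and variables do not carry over. Pictures are saved under pics/ and viewed, at most 10 in all, crops included, and the job is handed in when it is done.

```bash
ls; mkdir -p pics
cat > h.py <<'E'
import numpy as np,cv2
from plant import ctrl
def snap(n):
    s=ctrl.snapshot(n); s={**s}
    for k in("frame","z_map","R","t"): s[k]=np.array(s[k])
    s["f"]=s["frame"].shape[0]/2/np.tan(np.radians(s["fovy"])/2); return s
def cloud(s):
    h,w=s["z_map"].shape; u,v=np.meshgrid(np.arange(w),np.arange(h)); z=s["z_map"]
    c=np.stack([(u-s["cx"])/s["f"]*z,(v-s["cy"])/s["f"]*z,z],-1)
    return (c-s["t"])@s["R"]
def save(n,im): cv2.imwrite("pics/"+n,im[...,::-1])
E
python3 - <<'E'
from h import *
s=snap("top");save("top0.png",s["frame"]);np.savez("top0.npz",**s)
print(s["R"],s["t"],s["f"])
t=snap("side");save("side0.png",t["frame"]);np.savez("side0.npz",**t);print(t["R"],t["t"])
print(ctrl.get_obs())
E
```

```text
drive.py
pics
plant.py
[[ 0.00944039 -0.99992215 -0.00815939]
 [-0.98914689 -0.00814155 -0.1467043 ]
 [ 0.14662645  0.00945578 -0.98914674]] [-0.00820019  0.63441921  1.05779008] 455.69930715796033
[[-0.9244506  -0.38112826  0.01150404]
 [-0.23439846  0.54423421 -0.8055225 ]
 [ 0.30074649 -0.74736228 -0.59245351]] [0.57018081 0.18547907 1.02482383]
{'clock': 0.1, 'joint_pos': array([-5.87215240e+01,  2.05906156e+01,  6.41024164e-01, -1.71022343e-02,
       -7.01366243e+01, -1.65051416e+01]), 'qvel': array([ 0.06349614,  0.05421341,  0.21956537,  0.10192003,  0.03218148,
       -0.02316147]), 'tau': array([ 3.52839052e-04, -5.84161198e+01,  2.93753529e+01,  7.01560244e+00,
        1.02002715e-02, -4.28819783e-05]), 'tool_pos': array([ 0.1719824 , -0.65232582,  0.25069648]), 'orientation': array([ 1.79912769e+02, -9.08065489e-03, -1.65232482e+02]), 'force': array([ 0.43777057, -0.10429567,  0.25181887]), 'moment': array([ 0.03885544, -0.0280554 ,  0.00240633]), 'gripper_force': 0.0, 'opening': 0.08756080350755253}
```

View pics/top0.png

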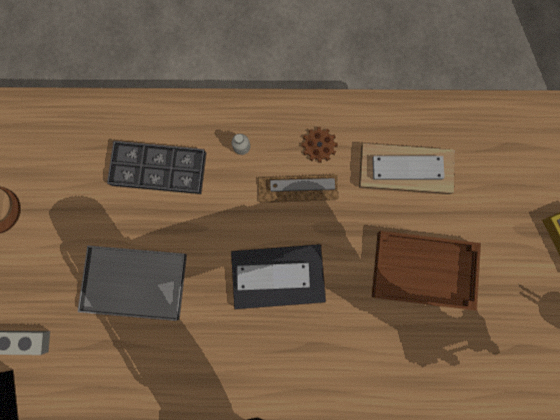

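View pics/side0.png

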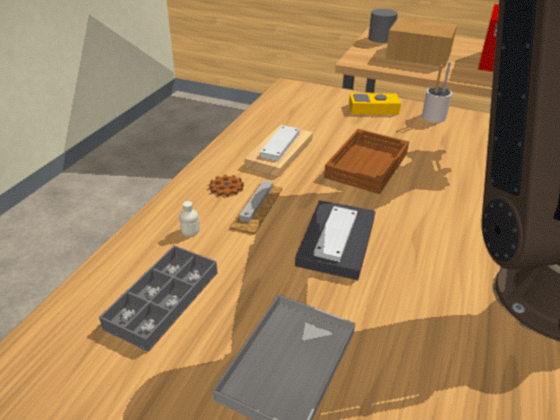

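The top view shows the straightedge on cork at about (303,185) with its hole at the left, +y end (275,185). The checked cover is on the block at (273,277), the crate at (427,270), the tray at (133,282), and the spare at (408,167). The bottle (241,145) and gear (319,145) sit beyond the strip.

```bash
cat >> h.py <<'E'
def rect(P,box,zr,name=""):
    u0,v0,u1,v1=box; p=P[v0:v1,u0:u1].reshape(-1,3); p=p[(p[:,2]>zr[0])&(p[:,2]<zr[1])]
    (cx,cy),(a,b),_=r=cv2.minAreaRect(p[:,:2].astype(np.float32))
    q=cv2.boxPoints(r); e=max(q[1]-q[0],q[2]-q[1],key=np.linalg.norm); ang=np.degrees(np.arctan2(e[1],e[0]))%180
    print(name,len(p),"c",np.round([cx,cy],4),"size",np.round([a,b],3),"long axis yaw",round(ang,2),"z",round(float(np.median(p[:,2])),4)); return cx,cy,ang
E
python3 - <<'E'
from h import *
s=dict(np.load("top0.npz"));P=cloud(s)
for n,b,z in [("edge",(255,172,342,203),(.017,.035)),("strip",(250,168,345,208),(.004,.035)),("cover",(225,240,330,312),(.039,.06)),("block",(225,238,332,312),(.022,.06)),
 ("spare",(355,140,460,195),(.039,.06)),("crate",(365,225,490,312),(.034,.06)),("cratefloor",(385,245,468,295),(.0,.015)),("tray",(70,240,195,325),(.02,.04)),("bottle",(225,125,260,160),(.03,.1)),("gear",(295,120,342,166),(.005,.02))]: rect(P,b,z,n)
# profile of cover face
p=P[240:312,225:330].reshape(-1,3);p=p[p[:,2]>.039]
for y in np.arange(p[:,1].min(),p[:,1].max(),.02):
    q=p[abs(p[:,1]-y-.01)<.01]; print(round(y,3),np.round([q[:,2].mean(),q[:,2].std()],4))
im=s["frame"][160:320,220:340]; save("c0.png",cv2.resize(im,None,fx=4.5,fy=3.7))
E
```

```text
edge 669 c [ 0.6871 -0.0547] size [0.027 0.157] long axis yaw 92.2 z 0.0233
strip 2015 c [ 0.6837 -0.042 ] size [0.1   0.239] long axis yaw 90.62 z 0.0098
cover 1702 c [0.4447 0.0142] size [0.09  0.169] long axis yaw 93.7 z 0.0464
block 5344 c [0.4606 0.0043] size [0.14 0.22] long axis yaw 94.84 z 0.0316
spare 1641 c [ 0.7279 -0.3129] size [0.058 0.171] long axis yaw 90.57 z 0.0484
crate 1285 c [ 0.479  -0.3528] size [0.243 0.16 ] long axis yaw 83.47 z 0.0423
cratefloor 4113 c [ 0.4813 -0.3588] size [0.12  0.207] long axis yaw 90.52 z 0.0075
tray 699 c [0.4425 0.3575] size [0.242 0.16 ] long axis yaw 85.77 z 0.0274
bottle 273 c [0.7867 0.1007] size [0.042 0.043] long axis yaw 125.23 z 0.0554
gear 851 c [ 0.7995 -0.0951] size [0.115 0.118] long axis yaw 90.65 z 0.0104
-0.07 [0.045  0.0021]
-0.05 [0.0458 0.002 ]
-0.03 [0.1765 0.3536]
-0.01 [0.0478 0.0021]
0.01 [0.0481 0.0023]
0.03 [0.0472 0.0021]
0.05 [0.0463 0.0021]
0.07 [0.0454 0.002 ]
0.09 [0.045  0.0022]
```

View pics/c0.png

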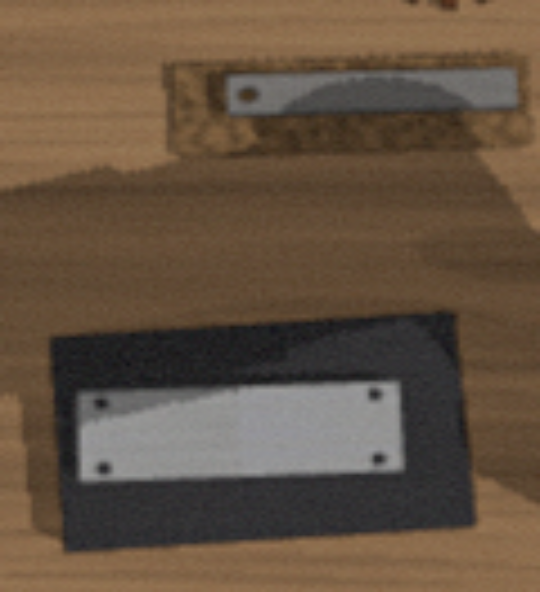

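The crop confirms the hole is at the straightedge's left end, crop (249,94). The cover's corners are near (78,391), (401,381), (404,470) and (81,482). The straightedge corners are (227,74), (517,67), (520,108) and (228,115), and the strip's are (170,62), (525,54), (531,148) and (177,156).

```bash
cat >> h.py <<'E'
def ray(s,uv,z):
    d=np.array([(uv[0]-s["cx"])/s["f"],(uv[1]-s["cy"])/s["f"],1])@s["R"]; o=-s["t"]@s["R"]
    return (o+d*(z-o[2])/d[2])[:2]
def quad(s,name,pts,z):   # pts: corner pixels, left-top, right-top, right-bottom, left-bottom; left = +y
    q=np.array([ray(s,p,z) for p in pts]); c=q.mean(0); e=(q[0]+q[3]-q[1]-q[2])/2; w=(q[0]+q[1]-q[2]-q[3])/2
    print(name,np.round(c,4),"L",round(np.linalg.norm(e),4),"W",round(np.linalg.norm(w),4),"yaw",round(np.degrees(np.arctan2(e[1],e[0])),2))
    return c
def goto(x,y,z,yaw):   # shift in tool axes to put TCP there (tool down), turn about tool z
    o=ctrl.get_obs(); from scipy.spatial.transform import Rotation as R
    r=R.from_euler("xyz",o["orientation"],degrees=True); d=r.inv().apply(np.array([x,y,z])-o["tool_pos"])
    t=-(yaw-o["orientation"][2]); t=(t+90)%180-90; print("rows to go",np.round(d,4),"turn",round(t,2), "j6",o["joint_pos"][5])
E
python3 - <<'E'
from h import *
s=dict(np.load("top0.npz"))
c=lambda L:[(220+(a+.5)/4.5-.5,160+(b+.5)/3.7-.5) for a,b in L]
quad(s,"cover",c([(78,391),(401,381),(404,470),(81,482)]),.0455)
e=quad(s,"edge",c([(227,74),(517,67),(520,108),(228,115)]),.023)
quad(s,"strip",c([(170,62),(525,54),(531,148),(177,156)]),.008)
print("hole",ray(s,c([(249,94)])[0],.023))
goto(e[0],e[1],.08,91.3)
E
```

```text
cover [0.4618 0.015 ] L 0.1704 W 0.057 yaw 92.89
edge [ 0.6883 -0.0548] L 0.1612 W 0.0281 yaw 92.16
strip [ 0.6815 -0.0429] L 0.1987 W 0.0652 yaw 92.05
hole [0.68568857 0.01381208]
rows to go [-0.6516  0.4459  0.1713] turn -76.53 j6 -16.505141596844215
```

```bash
python3 drive.py '[[-0.65,0.446,0.1,-77.3,0.055],[-0.65,0.446,0.1,-77.3,0.055],[-0.65,0.446,0.1,-77.3,0.055],[-0.65,0.446,0.1,-77.3,0.055],[-0.65,0.446,0.1,-77.3,0.055],[-0.65,0.446,0.1,-77.3,0.055],[-0.65,0.446,0.1,-77.3,0.055],[-0.65,0.446,0.1,-77.3,0.055]]'; python3 -c "
from h import *
goto(.687,-.0548,.08,92.1)"
```

```text
clock: 1.1
tool_pos: [0.497, -0.2752, 0.1884]
orientation: [180.0, 0.0, -87.7]
force: [1.8, -1.1, 0.9]
opening: 0.0547
gripper_force: 0.0
rows to go [-0.2127 -0.1986  0.1084] turn 0.17 j6 11.518555304239616
```

```bash
python3 drive.py '[[-0.213,-0.199,0.108,0.2,0.055],[-0.213,-0.199,0.108,0.2,0.055],[-0.213,-0.199,0.108,0.2,0.055],[-0.213,-0.199,0.108,0.2,0.055],[-0.213,-0.199,0.108,0.2,0.055],[-0.213,-0.199,0.108,0.2,0.055],[-0.213,-0.199,0.108,0.2,0.055]]'; python3 -c "
from h import *
goto(.687,-.0548,.0355,92.1)"
```

```text
clock: 1.98
tool_pos: [0.6867, -0.0568, 0.0798]
orientation: [179.9, -0.0, -88.1]
force: [-0.2, 0.1, 0.9]
opening: 0.055
gripper_force: 0.0
rows to go [-0.002  -0.0005  0.0443] turn -0.19 j6 -9.523655571378212
```

```bash
python3 drive.py '[[-0.002,0,0.03,0,0.055],[-0.002,0,0.044,0,0.055],[-0.002,0,0.044,0,0.055],[-0.002,0,0.044,0,0.01],[-0.002,0,0.044,0,0.01],[-0.002,0,0.044,0,0.01],[-0.002,0,0.044,0,0.01]]'
```

```text
clock: 2.85
tool_pos: [0.6875, -0.0549, 0.0373]
orientation: [-179.9, -0.0, -88.1]
force: [-0.1, -0.1, 2.6]
opening: 0.0252
gripper_force: 30.0
```

```bash
python3 drive.py '[[0,0,-0.03,0,0.01],[0,0,-0.07,0,0.01],[-0.07,0.226,-0.08,-1,0.01],[-0.07,0.226,-0.08,-1,0.01],[-0.07,0.226,-0.08,-1,0.01],[-0.07,0.226,-0.08,-1,0.01],[-0.07,0.226,-0.08,-1,0.01],[-0.07,0.226,-0.08,-1,0.01]]'
python3 - <<'E'
from h import *
goto(.4618,.015,.0775,92.9)
s=snap("top");save("c1.png",cv2.resize(s["frame"][200:330,200:360],None,fx=4,fy=4))
E
```

```text
clock: 3.85
tool_pos: [0.4594, 0.008, 0.1172]
orientation: [-179.9, 0.0, -87.1]
force: [0.1, -0.7, -1.3]
opening: 0.0257
gripper_force: 30.0
rows to go [-0.0069 -0.0027  0.0397] turn 0.03 j6 -22.755853941316783
```

View pics/c1.png

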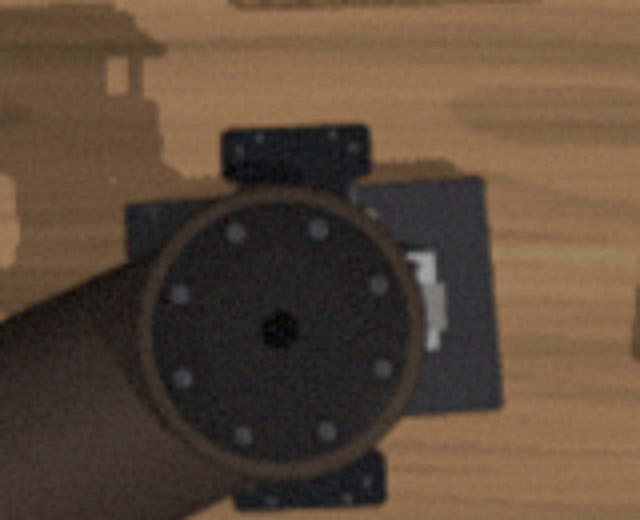

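The picture shows the arm hiding most of the cover, with the straightedge end visible near crop (437,305), in the middle of the cover's width. I'm lowering now.

```bash
python3 drive.py '[[-0.007,-0.003,0.015,0,0.01],[-0.007,-0.003,0.028,0,0.01],[-0.007,-0.003,0.034,0,0.01],[-0.007,-0.003,0.036,0,0.01],[-0.007,-0.003,0.037,0,0.01],[-0.007,-0.003,0.037,0,0.01]]'; python3 -c "
from h import *
goto(.4618,.015,.0775,92.9)"
```

```text
clock: 4.65
tool_pos: [0.4618, 0.0148, 0.0799]
orientation: [-180.0, 0.0, -87.1]
force: [-0.1, 1.0, -1.5]
opening: 0.0257
gripper_force: 30.0
rows to go [-0.0002 -0.0001  0.0024] turn -0.03 j6 -23.49399607228763
```

```bash
python3 drive.py '[[0,0,0.001,0,0.01],[0,0,0.002,0,0.01],[0,0,0.0025,0,0.01],[0,0,0.0025,0,0.01]]'
```

```text
clock: 5.15
tool_pos: [0.4616, 0.0148, 0.0772]
orientation: [-180.0, -0.0, -87.1]
force: [-0.2, 0.5, -0.5]
opening: 0.0257
gripper_force: 30.0
```

```bash
python3 drive.py '[[0,0,0.0007,0,0.01],[0,0,0.0007,0,0.01]]'
```

```text
clock: 5.4
tool_pos: [0.4616, 0.0148, 0.0771]
orientation: [-180.0, -0.0, -87.1]
force: [-3.0, -0.3, 8.4]
opening: 0.0257
gripper_force: 30.0
```

```bash
python3 drive.py '[[0,0,-0.0005,0,0.03],[0,0,-0.0005,0,0.05],[0,0,-0.0005,0,0.05],[0,0,-0.02,0,0.05],[0,0,-0.08,0,0.05],[0,0,-0.1,0,0.05]]'; python3 drive.py '[[-0.06,0,0,0,0.0],[-0.12,0,0,0,0.0],[-0.18,0,0,0,0.0],[-0.2,0,0,0,0.0],[-0.2,0,0,0,0.0]]'
python3 - <<'E'
from h import *
s=snap("top");save("c2.png",cv2.resize(s["frame"][225:325,220:340],None,fx=6,fy=6))
P=cloud(s); np.savez("top2.npz",**s)
p=P[240:312,225:330].reshape(-1,3);p=p[(p[:,2]>.055)&(p[:,2]<.08)]
print(len(p),p.mean(0)); A=np.c_[p[:,1]-.015,np.ones(len(p))]; print(np.linalg.lstsq(A,p[:,2],rcond=None)[0])
t=snap("side");save("s2.png",t["frame"])
E
```

```text
clock: 6.15
tool_pos: [0.463, 0.0152, 0.1796]
orientation: [-179.7, 0.1, -87.1]
force: [0.3, -0.6, -0.5]
opening: 0.0501
gripper_force: 0.0
clock: 6.78
tool_pos: [0.4513, 0.2155, 0.176]
orientation: [180.0, -0.0, -87.0]
force: [0.5, 0.1, -0.3]
opening: 0.0052
gripper_force: 0.0
760 [0.46026211 0.0129502  0.0630699 ]
[0.04543863 0.06316304]
```

View pics/c2.png

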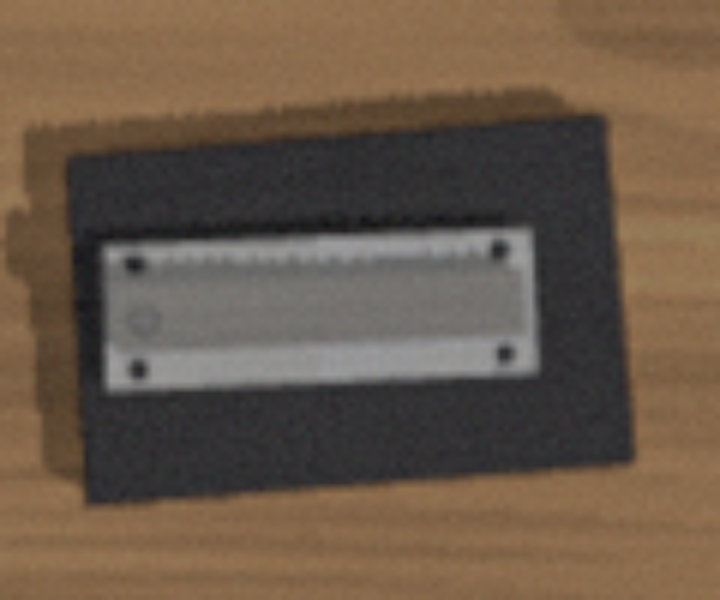

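The straightedge lies centred along the cover with its hole at crop (147,318), at the +y end. It slopes 0.045 rad with the hole end up, so it is tipped. Next I press the hole end.

```bash
python3 -c "
from h import *
goto(.459,.069,.1,92.9)"
```

```text
rows to go [ 0.145  -0.0005  0.0762] turn -0.03 j6 -45.05355219016792
```

```bash
python3 drive.py '[[0.06,0,0,0,0],[0.12,0,0,0,0],[0.145,0,0.03,0,0],[0.145,0,0.07,0,0],[0.145,0,0.076,0,0],[0.145,0,0.076,0,0]]';python3 drive.py '[[0,0,0.005,0,0],[0,0,0.01,0,0],[0,0,0.0125,0,0],[0,0,0.014,0,0],[0,0,0.014,0,0]]'
```

```text
clock: 7.62
tool_pos: [0.4591, 0.0692, 0.1009]
orientation: [180.0, -0.0, -87.2]
force: [-0.5, 0.7, 1.5]
opening: 0.0006
gripper_force: 0.0
clock: 8.25
tool_pos: [0.4589, 0.0698, 0.0864]
orientation: [180.0, -0.0, -87.1]
force: [-0.4, 0.3, -0.7]
opening: 0.0008
gripper_force: 0.1
```

```bash
python3 drive.py '[[0,0,0.001,0,0],[0,0,0.0015,0,0],[0,0,0.0015,0,0]]'; python3 drive.py '[[0,0,0.0007,0,0],[0,0,0.0007,0,0]]'
```

```text
clock: 8.62
tool_pos: [0.459, 0.0698, 0.0859]
orientation: [-180.0, 0.0, -87.1]
force: [-5.4, 0.6, 14.5]
opening: 0.0005
gripper_force: 6.5
clock: 8.88
tool_pos: [0.459, 0.0697, 0.0858]
orientation: [-180.0, -0.0, -87.1]
force: [-8.6, 1.4, 21.9]
opening: 0.0005
gripper_force: 10.7
```

```bash
python3 drive.py '[[0,0,-0.003,0,0],[0,0,-0.03,0,0],[0,0,-0.09,0,0],[-0.06,0,-0.1,0,0],[-0.12,0,-0.1,0,0],[-0.15,0,-0.1,0,0],[-0.15,0,-0.1,0,0]]'
cat >> h.py <<'E'
def tilt():
    P=cloud(snap("top")); p=P[240:312,225:330].reshape(-1,3);p=p[(p[:,2]>.055)&(p[:,2]<.08)]
    c=cv2.minAreaRect(p[:,:2].astype(np.float32)); print(len(p),p.mean(0),c); print("slope,z",np.linalg.lstsq(np.c_[p[:,1]-.015,np.ones(len(p))],p[:,2],rcond=None)[0])
E
python3 -c "
from h import *
tilt();goto(.4645,-.0405,.176,92.9)"
```

```text
clock: 9.75
tool_pos: [0.4512, 0.2214, 0.184]
orientation: [180.0, -0.0, -87.0]
force: [0.1, -0.4, 0.6]
opening: 0.001
gripper_force: 0.0
761 [0.46018935 0.01322545 0.06330274] ((0.45596393942832947, 0.014342762529850006), (0.03441540524363518, 0.15967664122581482), 3.007988214492798)
slope,z [0.04541448 0.06338333]
rows to go [0.2611 0.     0.008 ] turn 0.07 j6 -45.51917878325531
```

The slope is unchanged, so the bar fell back after release. The fingertips only met resistance at a tip height of 61 mm, where the raised top was at about 65.5 mm, so it did tip under the press. Next is the plain end.

```bash
python3 drive.py '[[0.06,0,0,0,0],[0.12,0,0,0,0],[0.18,0,0,0,0],[0.24,0,0,0,0],[0.261,0,0.03,0,0],[0.261,0,0.07,0,0],[0.261,0,0.084,0,0],[0.261,0,0.084,0,0]]';python3 drive.py '[[0,0,0.005,0,0],[0,0,0.01,0,0],[0,0,0.0125,0,0],[0,0,0.014,0,0],[0,0,0.014,0,0]]'
```

```text
clock: 10.8
tool_pos: [0.4639, -0.0416, 0.0999]
orientation: [179.9, -0.0, -87.1]
force: [-0.6, 0.9, -0.2]
opening: 0.0004
gripper_force: 0.0
clock: 11.42
tool_pos: [0.4644, -0.0412, 0.0862]
orientation: [180.0, -0.0, -87.1]
force: [-0.2, 0.0, 0.4]
opening: 0.0006
gripper_force: 0.0
```

```bash
python3 drive.py '[[0,0,0.001,0,0],[0,0,0.0015,0,0],[0,0,0.0015,0,0]]'
```

```text
clock: 11.8
tool_pos: [0.4646, -0.0412, 0.0857]
orientation: [-180.0, -0.0, -87.1]
force: [-4.0, 2.3, 12.0]
opening: 0.0003
gripper_force: 6.0
```

```bash
python3 drive.py '[[0,0,0,0,0],[0,0,0,0,0],[0,0,-0.003,0,0],[0,0,-0.03,0,0],[0,0,-0.09,0,0],[0.06,0,-0.1,0,0],[0.12,0,-0.1,0,0],[0.15,0,-0.1,0,0]]'
python3 - <<'E'
from h import *
tilt()
s=snap("top");im=s["frame"][225:325,220:340];save("c3.png",cv2.resize(im,None,fx=6,fy=6))
E
```

```text
clock: 12.8
tool_pos: [0.4718, -0.1932, 0.185]
orientation: [-180.0, -0.0, -87.2]
force: [0.5, 0.3, 0.3]
opening: 0.0008
gripper_force: 0.0
0 [nan nan nan] ((0.0, 0.0), (0.0, 0.0), 0.0)
slope,z [0. 0.]h.py:30: RuntimeWarning: Mean of empty slice.
  c=cv2.minAreaRect(p[:,:2].astype(np.float32)); print(len(p),p.mean(0),c); print("slope,z",np.linalg.lstsq(np.c_[p[:,1]-.015,np.ones(len(p))],p[:,2],rcond=None)[0])
  ret = um.true_divide(
```

View pics/c3.png

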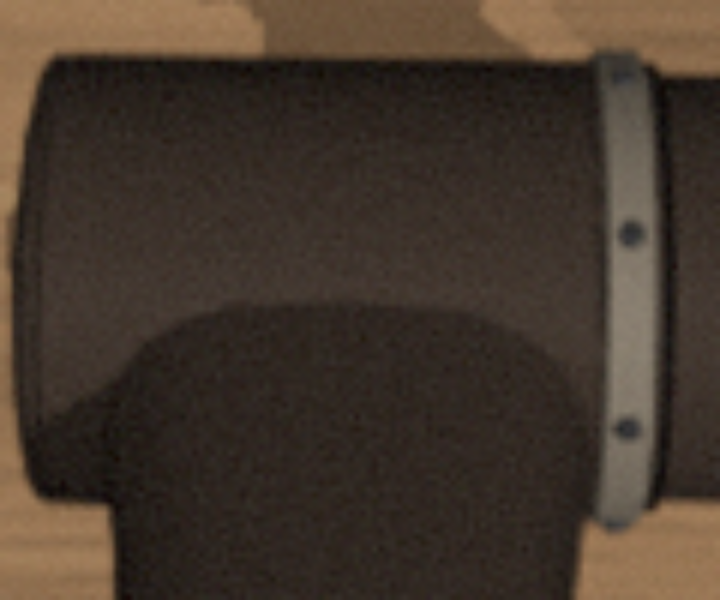

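The arm hides the block here. The press cannot have shifted the bar much, so I grip it where it was measured.

```bash
python3 -c "
from h import *
goto(.4612,.0145,.0785,92.9)"; python3 drive.py '[[-0.06,0.0,0,0,0.055],[-0.12,0.0,0,0,0.055],[-0.18,0.0,0,0,0.055],[-0.208,0.0,0,0,0.055],[-0.208,0.0,0,0,0.055],[-0.208,0.0,0,0,0.055]]'; python3 -c "
from h import *
goto(.4612,.0145,.0785,92.9)"
```

```text
rows to go [-0.2082  0.0007  0.1059] turn -0.21 j6 2.8649977260521027
clock: 13.65
tool_pos: [0.4613, 0.0169, 0.1847]
orientation: [180.0, -0.0, -87.1]
force: [-0.4, 0.1, 0.6]
opening: 0.0526
gripper_force: 0.0
rows to go [0.0024 0.0002 0.1062] turn 0.02 j6 -23.726166316255412
```

```bash
python3 drive.py '[[0.0015,0,0.05,0,0.055],[0.0015,0,0.095,0,0.055],[0.0015,0,0.106,0,0.055],[0.0015,0,0.106,0,0.055],[0.0015,0,0.106,0,0.01],[0.0015,0,0.106,0,0.01],[0.0015,0,0.106,0,0.01],[0.0015,0,0.106,0,0.01]]'; python3 drive.py '[[0,0,-0.02,0,0.01],[0,0,-0.06,0,0.01],[0,0,-0.06,0,0.01]]';python3 -c "
from h import *
goto(.6837,-.044,.08,92.05)"
```

```text
clock: 14.65
tool_pos: [0.4618, 0.0154, 0.0793]
orientation: [-179.9, 0.0, -87.1]
force: [-1.5, 1.6, 5.9]
opening: 0.0256
gripper_force: 30.0
clock: 15.02
tool_pos: [0.4632, 0.0159, 0.1413]
orientation: [-179.7, 0.1, -87.1]
force: [-0.3, 0.4, -1.6]
opening: 0.0255
gripper_force: 30.0
rows to go [ 0.0711 -0.2168  0.0623] turn 0.85 j6 -23.557209212291195
```

```bash
python3 drive.py '[[0.02,-0.05,0,1,0.01],[0.04,-0.11,0,1,0.01],[0.06,-0.17,0,1,0.01],[0.07,-0.214,0,1,0.01],[0.07,-0.214,0.04,1,0.01],[0.07,-0.214,0.08,1,0.01],[0.07,-0.214,0.085,1,0.01],[0.07,-0.214,0.085,1,0.01]]';python3 -c "
from h import *
goto(.681,-.044,.0393,92.05)"
```

```text
clock: 16.02
tool_pos: [0.679, -0.0439, 0.0539]
orientation: [180.0, -0.0, -88.1]
force: [0.8, 0.0, -1.3]
opening: 0.0254
gripper_force: 30.0
rows to go [ 0.0001 -0.002   0.0146] turn -0.15 j6 -10.801611896849524
```

```bash
python3 drive.py '[[0,-0.002,0.006,0,0.01],[0,-0.002,0.0095,0,0.01],[0,-0.002,0.0105,0,0.01],[0,-0.002,0.0115,0,0.01],[0,-0.002,0.0115,0,0.01]]'; python3 drive.py '[[0,0,0.001,0,0.01],[0,0,0.001,0,0.01]]'
```

```text
clock: 16.65
tool_pos: [0.681, -0.0438, 0.0425]
orientation: [-180.0, 0.0, -88.1]
force: [-0.2, -0.4, -0.4]
opening: 0.0258
gripper_force: 30.0
clock: 16.9
tool_pos: [0.6811, -0.0437, 0.0415]
orientation: [-180.0, 0.0, -88.1]
force: [-1.1, 1.2, 1.4]
opening: 0.0259
gripper_force: 30.0
```

```bash
python3 drive.py '[[0,0,0.001,0,0.01],[0,0,0.0018,0,0.01],[0,0,0.0018,0,0.01]]'
```

```text
clock: 17.27
tool_pos: [0.6811, -0.0437, 0.0396]
orientation: [-180.0, 0.0, -88.1]
force: [0.7, 1.9, 2.6]
opening: 0.0255
gripper_force: 30.0
```

```bash
python3 drive.py '[[0,0,0,0,0.03],[0,0,0,0,0.05],[0,0,0,0,0.05],[0,0,-0.03,0,0.05],[0,0,-0.09,0,0.08],[0.05,0.04,-0.13,0,0.08],[0.1,0.08,-0.13,0,0.08],[0.15,0.12,-0.13,0,0.08]]'; python3 drive.py '[[0.05,0.03,0,0,0.08],[0.1,0.06,0,0,0.08],[0.1,0.06,0,0,0.08]]'
python3 - <<'E'
from h import *
s=snap("top");np.savez("top4.npz",**s)
save("c4.png",cv2.resize(s["frame"][160:320,220:340],None,fx=4.5,fy=3.7))
P=cloud(s); rect(P,(255,172,342,203),(.017,.035),"edge"); rect(P,(225,240,330,312),(.039,.06),"cover")
E
```

```text
clock: 18.27
tool_pos: [0.5735, -0.1873, 0.1703]
orientation: [-179.9, -0.0, -88.1]
force: [0.1, -0.9, 0.1]
opening: 0.0787
gripper_force: 0.0
clock: 18.65
tool_pos: [0.5153, -0.291, 0.1693]
orientation: [180.0, 0.0, -88.4]
force: [0.3, -0.0, -0.1]
opening: 0.0799
gripper_force: 0.0
edge 393 c [ 0.6783 -0.0152] size [0.026 0.098] long axis yaw 92.02 z 0.0233
cover 1637 c [0.4606 0.0154] size [0.056 0.17 ] long axis yaw 92.84 z 0.0464
```

View pics/c4.png

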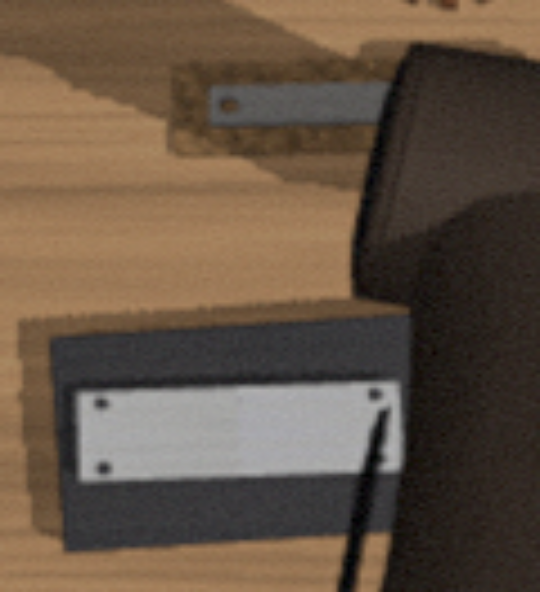

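The straightedge lies on the cork, hole at crop (229,104), left end at 210 against the strip's 170, so it is centred. The cover is unmoved at (0.461, 0.015). Next I grip the cover.

```bash
python3 -c "
from h import *
goto(.461,.0152,.0585,92.9)"
```

```text
rows to go [-0.3064  0.0465  0.1108] turn -1.22 j6 12.073161192015332
```

```bash
python3 drive.py '[[-0.06,0.01,0,0,0.085],[-0.12,0.02,0,-1.2,0.085],[-0.18,0.03,0,-1.2,0.085],[-0.24,0.04,0,-1.2,0.085],[-0.306,0.0465,0,-1.2,0.085],[-0.306,0.0465,0.03,-1.2,0.085],[-0.306,0.0465,0.05,-1.2,0.085],[-0.306,0.0465,0.05,-1.2,0.085]]'; python3 -c "
from h import *
goto(.461,.0152,.0585,92.9)"
```

```text
clock: 19.7
tool_pos: [0.4603, 0.017, 0.1182]
orientation: [179.8, -0.1, -86.8]
force: [1.0, -0.4, 0.2]
opening: 0.0851
gripper_force: 0.0
rows to go [ 0.0017 -0.0007  0.0597] turn 0.27 j6 -23.52305210906828
```

```bash
python3 drive.py '[[0.001,-0.001,0.03,0.2,0.085],[0.001,-0.001,0.05,0.2,0.085],[0.001,-0.001,0.059,0.2,0.085],[0.001,-0.001,0.059,0.2,0.085],[0.001,-0.001,0.059,0.2,0.04],[0.001,-0.001,0.059,0.2,0.04],[0.001,-0.001,0.059,0.2,0.04],[0.001,-0.001,0.059,0.2,0.04]]'; python3 drive.py '[[0,0,-0.02,0,0.04],[0,0,-0.06,0,0.04],[0,0,-0.07,0,0.04],[0,0,-0.07,0,0.04]]'; python3 -c "
from h import *
goto(.479,-.3528,.13,83.5)"
```

```text
clock: 20.7
tool_pos: [0.4623, 0.0153, 0.0605]
orientation: [-180.0, 0.0, -87.1]
force: [-1.5, 0.8, 3.8]
opening: 0.0559
gripper_force: 30.0
clock: 21.2
tool_pos: [0.4619, 0.0153, 0.13]
orientation: [-180.0, 0.0, -87.2]
force: [-0.5, 0.2, -5.3]
opening: 0.0562
gripper_force: 30.0
rows to go [ 3.685e-01  1.200e-03 -3.000e-04] turn 9.34 j6 -23.517802739834558
```

```bash
python3 drive.py '[[0.06,0,0,4,0.04],[0.12,0,0,9.3,0.04],[0.18,0,0,9.3,0.04],[0.24,0,0,9.3,0.04],[0.3,0,0,9.3,0.04],[0.35,0,0,9.3,0.04],[0.368,0.001,0,9.3,0.04],[0.368,0.001,0,9.3,0.04]]';python3 -c "
from h import *
goto(.479,-.3528,.039,83.5)"
```

```text
clock: 22.2
tool_pos: [0.4783, -0.3528, 0.1278]
orientation: [179.8, 0.1, -96.6]
force: [1.0, 0.5, -4.7]
opening: 0.0557
gripper_force: 30.0
rows to go [-0.     -0.001   0.0888] turn -0.07 j6 11.057220959416478
```

```bash
python3 drive.py '[[0,0,0.03,0,0.04],[0,0,0.06,0,0.04],[0,0,0.08,0,0.04],[0,0,0.086,0,0.04],[0,0,0.089,0,0.04],[0,0,0.0895,0,0.04],[0,0,0.0895,0,0.04]]'
```

```text
clock: 23.08
tool_pos: [0.4801, -0.3524, 0.0415]
orientation: [-179.9, -0.0, -96.4]
force: [-0.2, 0.4, -5.0]
opening: 0.0557
gripper_force: 30.0
```

```bash
python3 drive.py '[[0,0,0.002,0,0.04],[0,0,0.003,0,0.04],[0,0,0.003,0,0.04]]'; python3 drive.py '[[0,0,0.001,0,0.04],[0,0,0.001,0,0.04]]'
```

```text
clock: 23.45
tool_pos: [0.4796, -0.3524, 0.0377]
orientation: [180.0, 0.0, -96.4]
force: [0.7, 0.1, -5.0]
opening: 0.0555
gripper_force: 30.0
clock: 23.7
tool_pos: [0.4796, -0.3524, 0.0376]
orientation: [-180.0, -0.0, -96.4]
force: [-3.1, 3.0, 4.5]
opening: 0.0555
gripper_force: 30.0
```

Contact with the floor. I release, rise and look.

```bash
python3 drive.py '[[0,0,-0.0005,0,0.06],[0,0,-0.0005,0,0.08],[0,0,-0.0005,0,0.08],[0,0,-0.03,0,0.08],[0,0,-0.09,0,0.08],[0,0,-0.15,0,0.08],[-0.06,0,-0.17,0,0.08],[-0.12,0,-0.17,0,0.08]]'; python3 drive.py '[[-0.06,0,0,0,0.08],[-0.12,0,0,0,0.08],[-0.18,0,0,0,0.08],[-0.24,0,0,0,0.08],[-0.3,0,0,0,0.08],[-0.36,0,0,0,0.08],[-0.4,0,0,0,0.08],[-0.4,0,0,0,0.08]]'
python3 - <<'E'
from h import *
s=snap("top");save("f.png",s["frame"][100:340])
P=cloud(s); rect(P,(255,172,342,203),(.017,.035),"edge"); rect(P,(390,245,465,295),(.017,.033),"cover"); rect(P,(365,225,490,312),(.036,.06),"crate"); rect(P,(355,140,460,195),(.039,.06),"spare")
E
```

```text
clock: 24.7
tool_pos: [0.4942, -0.2326, 0.209]
orientation: [-179.7, -0.0, -96.5]
force: [1.6, 0.2, -1.4]
opening: 0.0799
gripper_force: 0.0
clock: 25.7
tool_pos: [0.5382, 0.1671, 0.2064]
orientation: [-180.0, 0.0, -96.2]
force: [0.0, -0.7, 0.3]
opening: 0.0801
gripper_force: 0.0
edge 668 c [ 0.6796 -0.0449] size [0.027 0.157] long axis yaw 91.9 z 0.0235
cover 1646 c [ 0.5007 -0.357 ] size [0.177 0.101] long axis yaw 83.58 z 0.0236
crate 1240 c [ 0.479  -0.3526] size [0.242 0.16 ] long axis yaw 83.48 z 0.0422
spare 1638 c [ 0.7274 -0.3132] size [0.058 0.172] long axis yaw 91.14 z 0.0484
```

View pics/f.png

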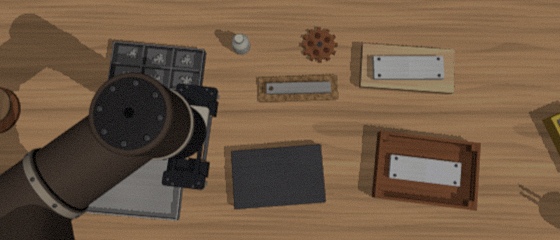

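The cover lies flat in the middle of the crate at (425,171), the straightedge is on its strip at (298,88), and the spare, gear and bottle are untouched. I'm handing in.

```bash
python3 -c "
from plant import ctrl
print(ctrl.close_job())"
```

```text
the job is handed in; nothing more can be done
None
```

The cover rocked under the straightedge, so it is bowed: it now lies flat and face up in the wooden crate, the straightedge is back on its cork strip, and the job is handed in (no verdict was returned).

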